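# Rind and air reading with a climate probe in a cheese ripening room

### The job

Check the climate of the cheeses with the stem probe: take it upright out of its stand, hold it still with the stem pointing straight down, its tip about 30 mm above the middle of the largest cheese on the tray, for a full second to read the rind. Then lower the stem through the steel sleeve on the lid of the ripening box until the black ring on the stem is level with the sleeve's mouth, and finish holding it there, still, upright and centred in the bore. The probe must not touch the cheese or the box at any time, and everything else stays where it is.

Things in the scene. Friction and masses are not known exactly. Their poses are not given: they have to be found in the camera images.
- probe: loose stem probe, 120 to 225 g, standing upright in the stand. From the top: grey upright grip 70 mm high, 34 mm (its x) by 26 mm (its y), black round collar 36 mm across and 12 mm thick, bright round stem 8 mm in diameter and 110 mm long pointing down. Origin: centre of the collar's underside, on the stem's axis; z runs up along the axis. The grip fills z = 12 to 82 mm. Start: the collar rests on the stand's rim, grip upward, any yaw within 45 degrees
- probe_tip (a point): centre of the lower end of the probe's stem, 110 mm below the probe's origin
- probe_mark (a point): centre of the 4 mm high black ring on the stem, 50 mm above the tip, 60 mm below the probe's origin; the ring is flat, paint only
- stand: fixed steel stand: foot 110 mm across and 14 mm thick, upright tube 34 mm across with a 16 mm bore, rim 115 mm above the table. Origin: centre of the underside. The stem hangs in the tube, tip 5 mm above the table, so lift the probe straight up by more than 115 mm to clear it. It may stand left or right, and the box on the other side
- box: fixed white ripening box 160 x 200 mm (its x, y), closed by a grey lid 170 x 210 mm whose top is 91 mm above the table; a steel guide sleeve stands on the lid 40 mm to the box's +y side of the middle. Hollow and empty below the sleeve down to 5 mm above the table. Origin: centre of the underside, z up; any yaw within about 20 degrees
- port (a point): centre of the mouth (upper end) of the steel sleeve, 115 mm above the table. Sleeve: 40 mm outside, straight vertical bore 24 mm in diameter, 24 mm high, then a wider 30 mm hole in the 6 mm lid and open box below; axes as the box, z up along the bore
- tray: fixed low white tray, 390 x 140 mm (its x, y), floor 6 mm and rim 22 mm above the table, with three cheeses in a row. Origin: centre of the underside
- large_cheese: the largest of the three grey cheeses: loose round wheel 116 mm across, 42 mm high, top 48 mm above the table, in any of the three places. Origin: centre of the underside
- rind (a point): middle of the large cheese's top face
- small_cheese_1: small round cheese, 86 mm across, 36 mm high, loose; leave alone. Origin: centre of the underside
- small_cheese_2: another, the same size; leave alone
- stopper: loose black rubber stopper, 34 mm across, 26 mm high, lying on the box's lid about 55 mm to the box's -y side of the middle; leave alone. Origin: centre of the underside
- brush: loose rind brush lying at the left; leave alone
- bottle: loose white bottle 60 mm across, 150 mm high, at the left; leave alone. Origin: centre of the underside
- jar: loose glass jar 66 mm across, 80 mm high, far right; leave alone. Origin: centre of the underside
- spatula: loose spatula lying at the right; leave alone
Mind the look-alikes: they are no part of the job. Several things have the shape of the probe; the one meant has the colours described above.

How it is judged (in metres and radians):
On the way:
1. the held probe points straight down (within 7 degrees), still, its tip within 15 mm of the middle of the large cheese and 15 to 45 mm above its rind, for 0.8 s (contact force between the fingers and probe above 1 N and horizontal distance between probe_tip and rind below 0.015 m and z of probe_tip in the frame of rind between 0.015 and 0.045 m and angle between probe's own z axis and vertical below 0.122 rad and linear speed of probe below 0.02 m/s), for 0.8 s.
At the end, for the whole second after the job is handed in: The gripper holds the probe still and upright (within 5 degrees), its ring within 8 mm of the height of the sleeve's mouth, ring and tip within 5 mm of the bore's axis, the probe not touching the box, the other loose things within 15 mm of where they began (contact force between the fingers and probe above 1 N and horizontal distance between each of probe_tip, probe_mark and port below 0.005 m and z of probe_mark in the frame of port between -0.008 and 0.008 m and angle between probe's own z axis and vertical below 0.087 rad and linear speed of probe below 0.01 m/s and contact force between probe and box below 0.2 N and distance of each of large_cheese, small_cheese_1, small_cheese_2, stopper, brush, bottle, jar, spatula from where it was at the start of the episode below 0.015 m); the arm keeps its last pose, push and grip.
It fails at once if the probe touches the box or its sleeve (contact force between probe and box above 0.3 N).
It fails at once if the probe touches the large cheese (contact force between probe and large_cheese above 0.3 N).
It fails at once if another loose thing is shoved away by more than 20 mm (distance of any of large_cheese, small_cheese_1, small_cheese_2, stopper, brush, bottle, jar, spatula from where it was at the start of the episode above 0.02 m).
It also fails if it takes over 54 s, if anything falls off the work surface, if the arm or the gripper's body presses on something with over 40 N, if the wrist force passes 120 N, or if a joint passes its speed limit or range.

### The arm

A 6-joint arm with a two-finger parallel gripper is mounted at the origin on the work surface. World frame = base frame: x ahead of the robot, y to its left, z up, the work surface at z = 0. Lengths are in mm, angles in rad, forces in N, time in s.
With the tool pointing down it reaches from about 250 to 850 mm from the base axis. Payload 12.5 kg.
Tool frame: the origin (TCP) lies at the very end of the fingers, on their centre line; the grasp point (between the pads) lies 19 mm behind it; y points along the fingers, z is the direction in which the jaws open and shut, and the axes are right-handed (so a half turn about y gives the same grasp; the last joint's range is limited). The gripper opens to 93 mm and grips with 3 to 60 N. Pads are 15 mm wide; open, the fingers measure 128 mm over their backs; the gripper's body (75 mm by 188 mm) begins 65 mm behind the grasp point.
Start: joints at [1.034, 0.351, 1.652, -0, 1.139, -0.085], TCP at [240.09, 494.814, 218.633] pointing down, gripper open.
Joint ranges: [-2.75, 2.75], [-0.79, 2.1], [0.01, 2.65], [-1.57, 4.71], [0.07, 3.14], [-2.87, 2.87]. Speed limits (rad/s): [2.22, 2.22, 2.79, 3.14, 3.14, 3.14].

### API

Orientations are given as a unit quaternion [w, x, y, z].
In Python, from cell import * gives the robot as it stands.
- The arm moves only by the tool servo_tool, never from a script. Its argument "commands" is a list of rows, each a list of 7 numbers: the shift along the world's x, y, z in cm, then the turn, a rotation vector about the world's x, y, z in degrees, then the gripper command: -1 is fully open, 1 is shut, values between are in proportion. A call has 1 to 8 rows; each row shifts and turns the commanded pose from where the row before left it; what a row does not reach is not made up. A row lasts 1/8 s, in which the tool goes at most 62.5 mm and 10.7 degrees, less where a joint would pass 70% of its speed; a pose out of reach is approached as far as the arm can. A call is refused whole if a number of a shift passes 6.25 or a number of a turn 10.7, either way. A call with a gripper value outside its range is refused whole. The fingers move at their own pace and stop on an object; "squeeze" is the grip in N (left out, the last holds). Time passes only in rows, so rows that do not move let the fingers close. It gives the time, the measured TCP pose, the force and the opening at its end, in the units of the state.
- state(): the state, without advancing time (a new reading comes with each control period).
- get_image(name): name is "scene" or "top" or "wrist"; returns a dict with "img" (400x640x3 uint8, blue, green, red), "intrinsics" (3x3 intrinsics, pixels), "xyz" and "rotation" of the camera in the world; the wrist camera has in their place "mount" (4x4, takes a point from camera to tool coordinates, whose origin is the TCP and whose axes are the tool frame's). Camera axes: x right, y down, z forward; pixel columns grow to the right and rows downward; lengths in mm; the calibration is good to about 2 mm. A picture is of the moment at which its call begins: read the wrist's pose just before it. There is no depth.
- sign_off(): hands the job in, once; it reports no verdict.
The state is a dict: "time_s": time; "qpos": joint angles; "joint_vel": joint speeds; "tau": joint torques, N m; "position": TCP position; "tool_rot": TCP orientation; "wrist_force": force on the tool from outside, world axes, zero at the start; "wrist_torque": the same for the moment, N m; "opening": opening from 0.0 (shut) to 1.0 (fully open).
Only numpy, scipy, OpenCV 4.12 (cv2) and the standard library are available. Lean on these libraries where they do the work, as an engineer would, in place of code of your own. Each camera call takes 0.05 s, during which the arm holds its last target.

## Working session

There is one attempt and no reset: what is moved stays moved. The work goes in short steps, Python scripts to look and compute and a tool call to move; the robot and the scene stay as the last step left them, time stands still between calls to the robot, and variables do not carry over. Pictures are saved under pics/ and viewed, and the job is handed in when it is done.

Besides the shell and the picture viewer there is one more tool, called after ">>>" as a command line: name --pt "numbers of a row" for each row, then --argument value for the rest. servo_tool: Moves the arm, as the interface text tells. Its arguments: {"type":"object","properties":{"commands":{"type":"array","items":{"type":"array","items":{"type":"number"}}},"squeeze":{"type":"number"}},"required":["commands"]}

```bash
mkdir -p pics; ls; python3 - <<'E'
from cell import *
import cv2,numpy as np
s=state();print(s)
for n in("scene","top","wrist"):
    d=get_image(n);cv2.imwrite(f"pics/{n}0.png",d["img"])
    print(n,{k:np.round(v,4).tolist() for k,v in d.items() if k!="img"})
E
```

```text
pics
{'time_s': 0.0, 'qpos': array([ 1.03439566e+00,  3.51225503e-01,  1.65239245e+00,  1.00836563e-05,
        1.13907327e+00, -8.45801829e-02]), 'joint_vel': array([ 1.74089174e-03,  1.64643343e-04, -1.17306632e-04, -5.61751216e-04,
        1.54048679e-04, -9.16050062e-06]), 'tau': array([-3.76300130e-03, -4.97340989e+01, -2.85228717e+01,  6.97118696e-02,
        2.59184424e-02, -7.88205648e-05]), 'position': array([239.93213853, 494.54911371, 218.1193261 ]), 'tool_rot': array([-0.68877036,  0.68950804, -0.15851055,  0.15826705]), 'wrist_force': array([-1.25890118,  0.24076804,  1.30213138]), 'wrist_torque': array([ 0.06395005,  0.02462197, -0.01034594]), 'opening': 1.0025022143706652}
scene {'intrinsics': [[402.6994, 0.0, 314.8585], [0.0, 402.6994, 196.3946], [0.0, 0.0, 1.0]], 'xyz': [1316.9328, -379.6989, 1382.2919], 'rotation': [-0.2395, 0.8163, 0.5044, -0.1479]}
top {'intrinsics': [[459.0573, 0.0, 317.7498], [0.0, 459.0573, 202.2572], [0.0, 0.0, 1.0]], 'xyz': [462.7806, 2.2262, 1654.5546], 'rotation': [0.0276, -0.7064, 0.7069, -0.0233]}
wrist {'intrinsics': [[334.7314, 0.0, 316.7254], [0.0, 334.7314, 207.5425], [0.0, 0.0, 1.0]], 'mount': [[-0.0004, 0.9544, 0.2986, -81.7217], [-0.0013, -0.2986, 0.9544, -165.8235], [1.0, -0.0, 0.0014, 0.5991], [0.0, 0.0, 0.0, 1.0]]}
```

View pics/scene0.png

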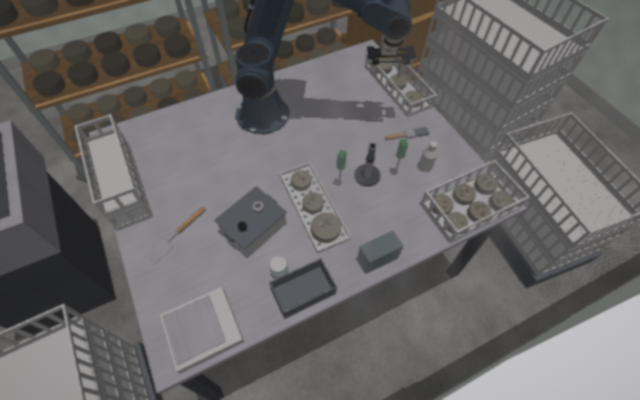

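View pics/top0.png

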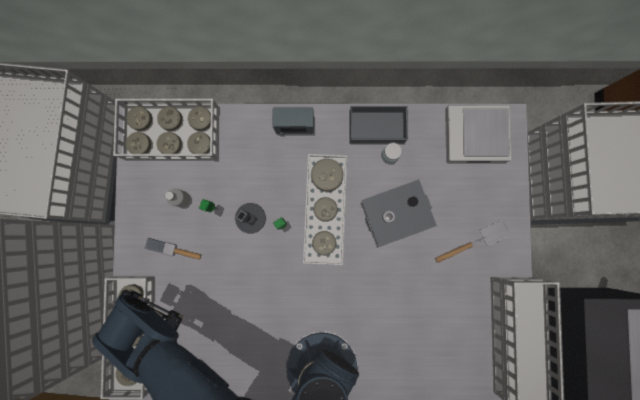

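View pics/wrist0.png

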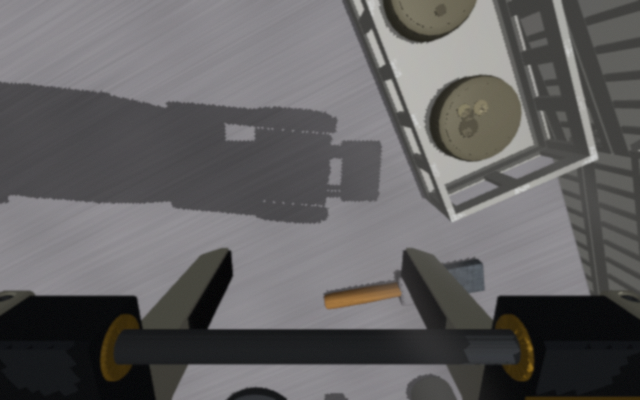

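The candidates in the top view are a dark grip standing in the foot at (250,217), and green-gripped look-alikes at (206,205) and (280,223). By colour I choose the dark/grey one at (250,217), and check it in a crop.

```bash
cat > h.py <<'E'
from cell import *
import cv2,numpy as np
from scipy.spatial.transform import Rotation as R
def rot(q): return R.from_quat([q[1],q[2],q[3],q[0]]).as_matrix()
class Cam:
    def __init__(s,n,pose=None):
        st=state(); d=get_image(n); s.img=d["img"]; s.K=np.array(d["intrinsics"])
        if n=="wrist":
            T=np.eye(4);T[:3,:3]=rot(st["tool_rot"]);T[:3,3]=st["position"];M=T@np.array(d["mount"]);s.Rm=M[:3,:3];s.c=M[:3,3]
        else: s.Rm=rot(d["rotation"]);s.c=np.array(d["xyz"])
    def ray(s,uv): 
        v=s.Rm@np.linalg.solve(s.K,[uv[0],uv[1],1.]);return v/np.linalg.norm(v)
    def at(s,uv,z):
        v=s.ray(uv);return s.c+v*(z-s.c[2])/v[2]
    def proj(s,p):
        q=s.K@(s.Rm.T@(np.asarray(p,float)-s.c));return q[:2]/q[2]
def tri(obs):
    A=np.zeros((3,3));b=np.zeros(3)
    for c,uv in obs:
        v=c.ray(uv);P=np.eye(3)-np.outer(v,v);A+=P;b+=P@c.c
    x=np.linalg.solve(A,b);return x,[np.linalg.norm((np.eye(3)-np.outer(c.ray(uv),c.ray(uv)))@(x-c.c)) for c,uv in obs]
def crop(img,x0,y0,x1,y1,f,name): cv2.imwrite("pics/"+name,cv2.resize(img[y0:y1,x0:x1],None,fx=f,fy=f,interpolation=cv2.INTER_CUBIC))
E
python3 - <<'E'
from h import *
t=Cam("top");s=Cam("scene")
crop(t.img,180,180,320,260,5,"tc.png");crop(s.img,320,130,440,200,6,"sc.png")
crop(t.img,300,145,450,265,5,"tb.png")
print("stand foot",t.at((250,218),14),"probe grip top",t.at((246,216),197))
print("greens",t.at((206,205),90),t.at((280,223),90))
print("large",t.at((327,175),48),"port",t.at((389.5,216),115))
E
```

```text
stand foot [524.98219256 254.59430155  14.        ] probe grip top [524.41227356 239.23822318 197.        ]
greens [566.67659254 394.00834586  90.        ] [504.99164962 140.40348245  90.        ]
large [675.04428204 -20.65125031  48.        ] port [ 527.546274   -228.91848128  115.        ]
```

View pics/tc.png

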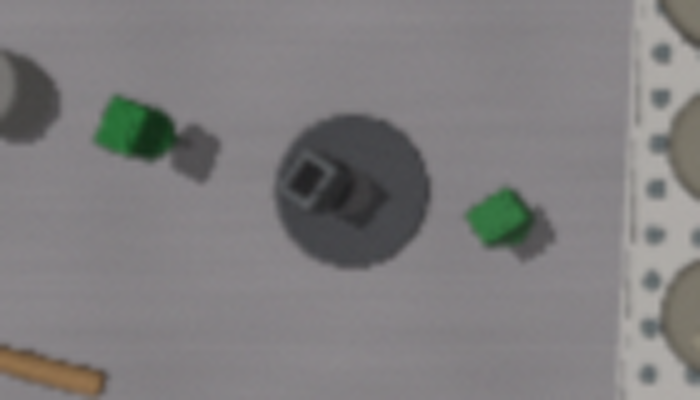

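View pics/sc.png

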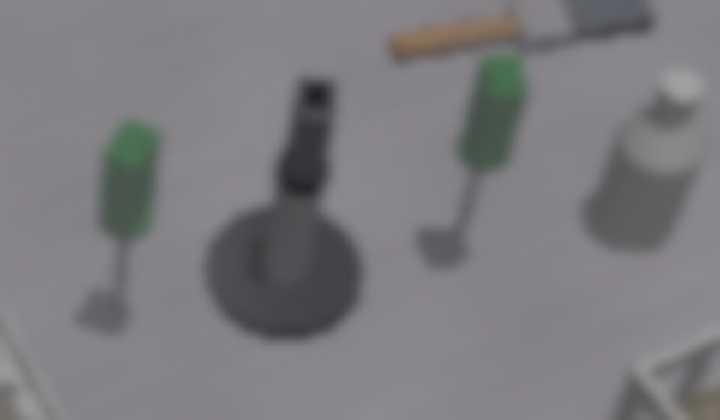

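View pics/tb.png

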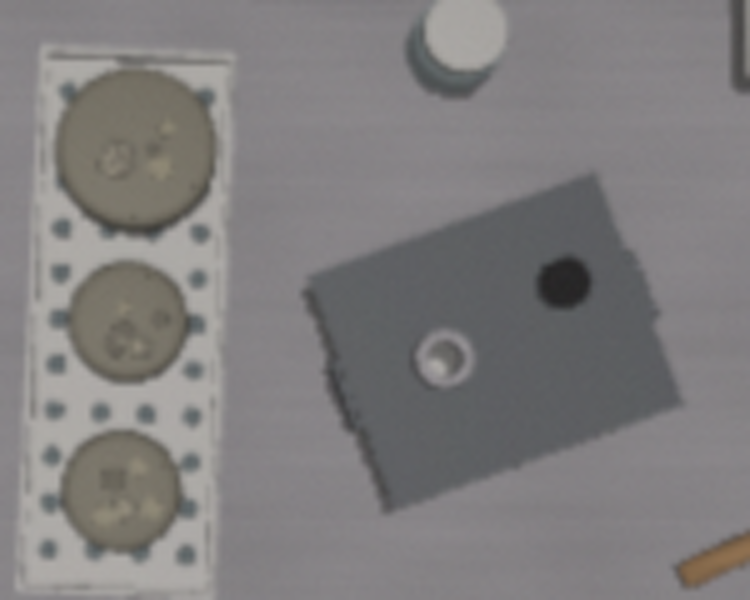

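The chosen object is the grey/black grip in the steel stand; both neighbours are green. I'll triangulate the neighbours' tops and the stand, and work out the tool axes.

```bash
python3 - <<'E'
from h import *
np.set_printoptions(precision=1,suppress=True)
t=Cam("top");s=Cam("scene")
print(tri([(t,(280,223.4)),(s,(342.8,152.5))]));print(tri([(t,(204,204.4)),(s,(403.8,142.5))]))
print("probe top",tri([(t,(242.5,216.3)),(s,(373,145.3))]))
print("foot",t.at((250.6,218.2),14))
print(rot(state()["tool_rot"]).round(3)); print(state()["time_s"])
# masks: cheeses / port / lid
hsv=cv2.cvtColor(t.img,cv2.COLOR_BGR2HSV)
for (u,v) in [(327,175),(325,209),(324,243),(389,216),(400,220),(345,180),(412,202)]: print(u,v,hsv[v,u],t.img[v,u])
E
```

```text
(array([503.9, 137.2, 194.8]), [np.float64(6.732365153906433), np.float64(6.732365153906541)])
(array([563.2, 378. , 188.2]), [np.float64(2.3392032833485596), np.float64(2.3392032833487146)])
probe top (array([526.4, 256.1, 196.9]), [np.float64(6.353781002979235), np.float64(6.353781002979216)])
foot [524.3 252.4  14. ]
[[ 0.9 -0.   0.4]
 [-0.4 -0.   0.9]
 [-0.  -1.  -0. ]]
0.35
327 175 [ 20  32 118] [103 113 118]
325 209 [ 19  35 103] [ 89  98 103]
324 243 [ 21  34 119] [103 114 119]
389 216 [ 15  10 106] [102 104 106]
400 220 [102  13  98] [98 96 93]
345 180 [ 17  11 164] [157 161 164]
412 202 [165  13  40] [39 38 40]
```

>>> servo_tool --pt "2 -1 2 0 0 0 -1" --pt "4 -3.5 2.5 0 0 0 -1" --pt "4 -3.5 2 0 0 0 -1" --pt "4 -3.5 1.7 0 0 0 -1" --pt "4.5 -3.7 0 0 0 0 -1" --pt "4 -3.5 0 0 0 0 -1" --pt "4 -3.5 0 0 0 0 -1" --pt "2 -2 0 0 0 0 -1" --squeeze 20

```text
time_s: 1.35
position: [526.6, 250.9, 300.4]
tool_rot: [-0.689, 0.689, -0.159, 0.159]
wrist_force: [-0.1, 1.0, -0.4]
opening: 1.005
```

>>> servo_tool --pt "0 0 0 0 0 0 -1" --pt "0 0 0 0 0 0 -1"

```text
time_s: 1.6
position: [524.6, 253.3, 300.6]
tool_rot: [0.689, -0.689, 0.158, -0.158]
wrist_force: [-0.2, 0.2, 0.1]
opening: 0.994
```

```bash
python3 - <<'E'
from h import *
w=Cam("wrist");cv2.imwrite("pics/w1.png",w.img);s=state();print(s["time_s"],s["position"],s["joint_vel"].round(3))
print(w.proj((524.3,252.4,197)),w.proj((524.3,252.4,14)))
E
```

```text
1.65 [524.41027715 253.57883781 300.69997828] [ 0.005 -0.004  0.001 -0.003  0.001 -0.002]
[314.44011188 204.8477097 ] [315.14056197 165.83422198]
```

View pics/w1.png

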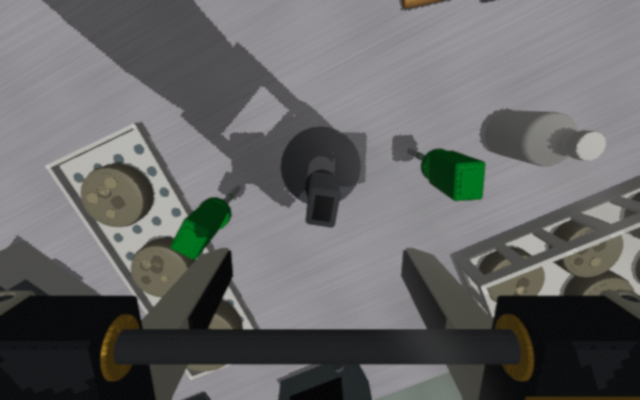

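The wrist image shows the foot at about (320,165) and the grip's top at about (322,208). Next I'll fit both precisely.

```bash
python3 - <<'E'
from h import *
np.set_printoptions(precision=1,suppress=True)
w=Cam("wrist")
crop(w.img,260,110,380,240,5,"w1c.png")
g=cv2.cvtColor(w.img,cv2.COLOR_BGR2GRAY)
t=Cam("top")
crop(t.img,225,195,275,240,12,"t1c.png")
# foot in top view
gt=cv2.cvtColor(t.img,cv2.COLOR_BGR2GRAY)
m=(gt<85).astype(np.uint8); n,l,st,ce=cv2.connectedComponentsWithStats(m)
k=l[218,250];print(st[k],ce[k])
E
```

```text
[  178   183   185   217 19396] [261.1 311.9]
```

View pics/w1c.png

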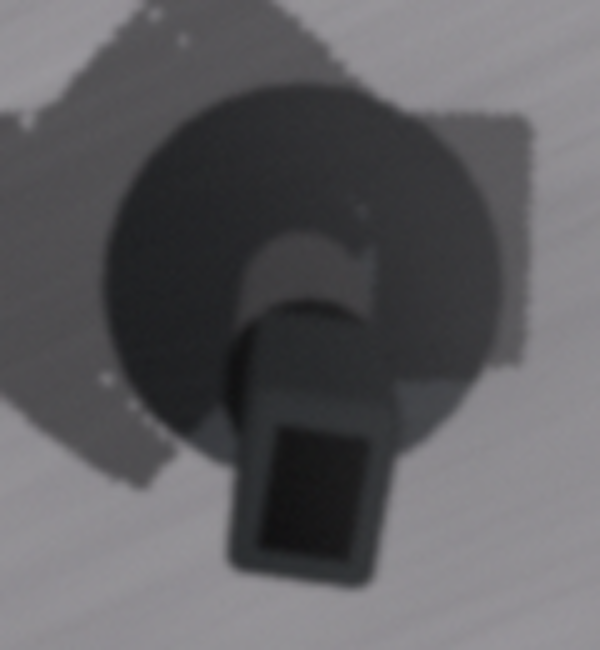

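```bash
python3 - <<'E'
from h import *
np.set_printoptions(precision=2,suppress=True)
w=Cam("wrist"); f=lambda p:(260+(p[0]+.5)/5-.5,110+(p[1]+.5)/5-.5)
c=[w.at(f(p),197) for p in [(275,428),(370,438),(350,560),(258,548)]]
print(np.array(c)); C=np.mean(c,0);print("top centre",C)
lx=(c[2]+c[3]-c[0]-c[1])[:2]/2; ly=(c[1]+c[2]-c[0]-c[3])[:2]/2
print(lx,np.hypot(*lx),np.degrees(np.arctan2(-lx[1],-lx[0])),ly,np.hypot(*ly),np.degrees(np.arctan2(ly[1],ly[0])))
o=[w.at(f(p),197) for p in [(245,388),(397,396),(374,588),(230,570)]];print("outer",np.mean(o,0))
print("sizes",[np.linalg.norm(o[i]-o[(i+1)%4]) for i in range(4)])
print("foot",w.at(f((303,285)),14), [w.at(f(p),14)[:2] for p in [(103,285),(503,285),(303,85),(303,485)]])
Rm=rot(state()["tool_rot"]);print("x",Rm[:,0],"z",Rm[:,2],"y",Rm[:,1],np.degrees(np.arctan2(Rm[1,2],Rm[0,2])))
E
```

```text
[[516.77 256.47 197.  ]
 [525.25 270.01 197.  ]
 [543.4  257.8  197.  ]
 [534.59 244.6  197.  ]]
top centre [530.   257.22 197.  ]
[ 17.98 -12.04] 21.64485888996356 146.19048622922165 [ 8.64 13.38] 15.92400724991771 57.13392429854403
outer [528.75 257.49 197.  ]
sizes [np.float64(25.244390338606813), np.float64(34.157695287326504), np.float64(24.94977198712488), np.float64(32.18972719780991)]
foot [528.29 258.45  14.  ] [array([504.53, 209.32]), array([552.06, 307.6 ]), array([480.35, 281.44]), array([579.82, 233.74])]
x [ 0.9  -0.44  0.  ] z [0.44 0.9  0.  ] y [ 0.  0. -1.] 64.18250195960937
```

>>> servo_tool --pt "0.45 0.4 -2 0 0 -7 -1" --pt "0 0 -3 0 0 0 -1" --pt "0 0 -2.2 0 0 0 -1" --pt "0 0 0 0 0 0 -1" --pt "0 0 0 0 0 0 -1"

```text
time_s: 2.42
position: [529.8, 257.2, 229.8]
tool_rot: [0.679, -0.678, 0.2, -0.2]
wrist_force: [0.8, 0.5, 0.4]
opening: 0.998
```

```bash
python3 - <<'E'
from h import *
w=Cam("wrist");cv2.imwrite("pics/w2.png",w.img);s=state();print(s["time_s"],s["position"],s["joint_vel"].round(3))
E
```

```text
2.475 [529.93500814 257.19984647 229.91723218] [-0.003 -0.002 -0.001  0.    -0.003 -0.002]
```

View pics/w2.png

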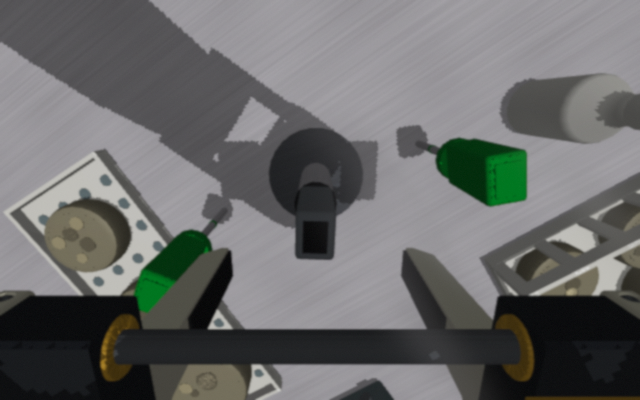

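The grip's top is at (315,237), square and midway between the fingers. Next I descend and close.

>>> servo_tool --pt "0 0 -2.3 0 0 0 -1" --pt "0 0 -2.3 0 0 0 -1" --pt "0 0 -2.3 0 0 0 -1" --pt "0 0 -1.4 0 0 0 -1" --pt "0 0 0 0 0 0 -1" --pt "0 0 0 0 0 0 0" --squeeze 25

```text
time_s: 3.22
position: [530.1, 257.0, 146.7]
tool_rot: [0.679, -0.678, 0.2, -0.201]
wrist_force: [-0.2, 0.3, 0.2]
opening: 0.934
```

```bash
python3 - <<'E'
from h import *
w=Cam("wrist");cv2.imwrite("pics/w3.png",w.img);s=state();print(s["time_s"],s["position"],s["wrist_force"],s["opening"])
E
```

```text
3.275 [530.12049207 257.04923702 146.72023821] [0.16134274 0.17996018 0.48238765] 0.900298941542423
```

View pics/w3.png

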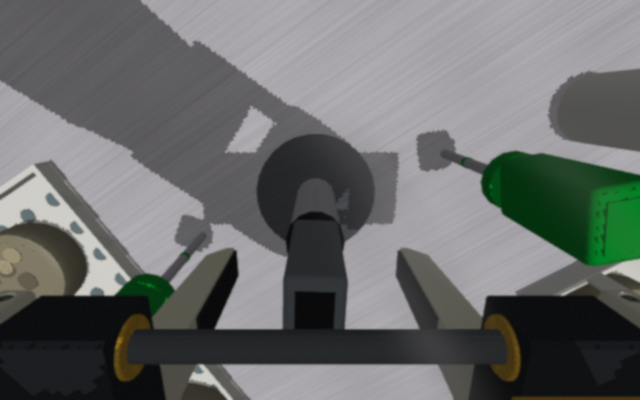

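The grip stands between the open fingers at about (316,300), so I close.

>>> servo_tool --pt "0 0 0 0 0 0 1" --pt "0 0 0 0 0 0 1" --pt "0 0 0 0 0 0 1" --pt "0 0 0 0 0 0 1" --pt "0 0 0 0 0 0 1" --pt "0 0 0 0 0 0 1" --pt "0 0 0 0 0 0 1" --squeeze 25

```text
time_s: 4.15
position: [529.6, 256.8, 145.6]
tool_rot: [-0.678, 0.678, -0.2, 0.2]
wrist_force: [1.0, -0.5, -0.6]
opening: 0.276
```

>>> servo_tool --pt "0 0 0 0 0 0 1" --pt "0 0 0.8 0 0 0 1" --pt "0 0 1.5 0 0 0 1" --pt "0 0 2 0 0 0 1" --pt "0 0 2.5 0 0 0 1" --pt "0 0 3 0 0 0 1" --pt "0 0 3 0 0 0 1" --pt "0 0 1.7 0 0 0 1"

```text
time_s: 5.15
position: [529.9, 256.9, 293.0]
tool_rot: [0.679, -0.678, 0.199, -0.201]
wrist_force: [-0.2, 0.1, -2.2]
opening: 0.28
```

>>> servo_tool --pt "0 0 0 0 0 0 1" --pt "0 0 0 0 0 0 1" --pt "0 0 0 0 0 0 1"

```text
time_s: 5.52
position: [529.2, 256.7, 289.5]
tool_rot: [-0.678, 0.679, -0.201, 0.2]
wrist_force: [-0.0, -0.1, -1.7]
opening: 0.28
```

```bash
python3 - <<'E'
from h import *
w=Cam("wrist");cv2.imwrite("pics/w4.png",w.img);s=state();print(s["time_s"],s["position"],s["wrist_force"],s["opening"])
q=Cam("scene");crop(q.img,300,60,460,200,5,"s4.png")
E
```

```text
5.575 [529.32425055 256.69771686 289.66288757] [-0.19092836 -0.06334664 -1.4004944 ] 0.2786115491990246
```

View pics/w4.png

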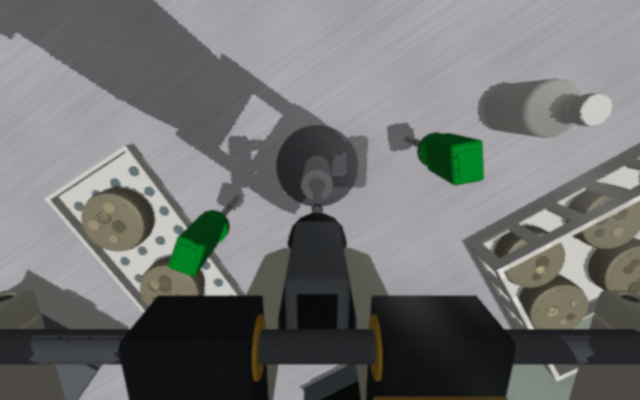

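View pics/s4.png

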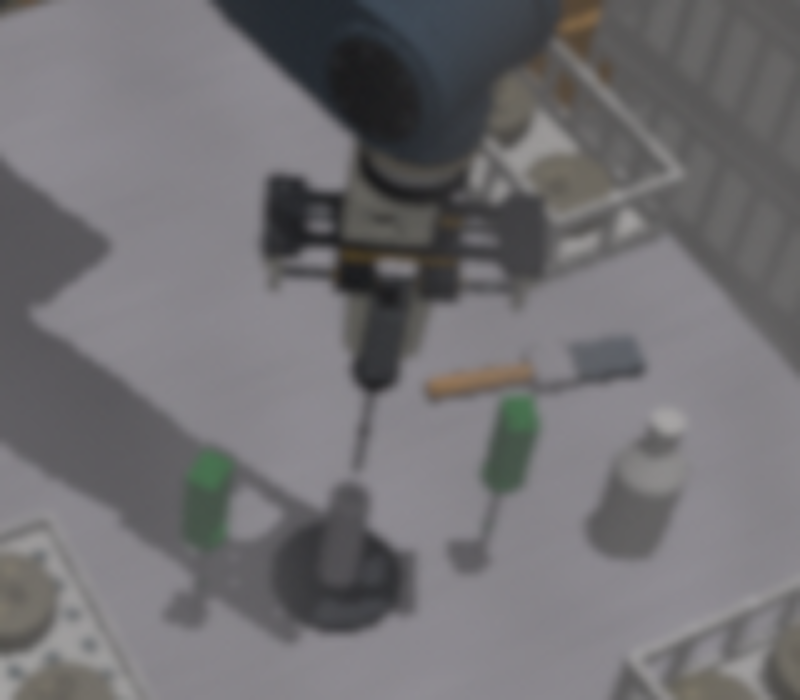

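The lift is clean: the stem tip at about (317,212) is clear of the tube. First a measurement of how the tip sits relative to the TCP.

```bash
python3 - <<'E'
from h import *
w=Cam("wrist");crop(w.img,280,140,360,250,6,"w4c.png")
q=Cam("scene");crop(q.img,355,130,395,165,16,"s4c.png")
print(state()["position"],w.proj(state()["position"]+[0,0,-141]),q.proj(state()["position"]+[0,0,-141]))
E
```

```text
[529.50382426 256.79601717 290.20962302] [315.66335382 193.57061679] [370.43337548 153.84788089]
```

View pics/w4c.png

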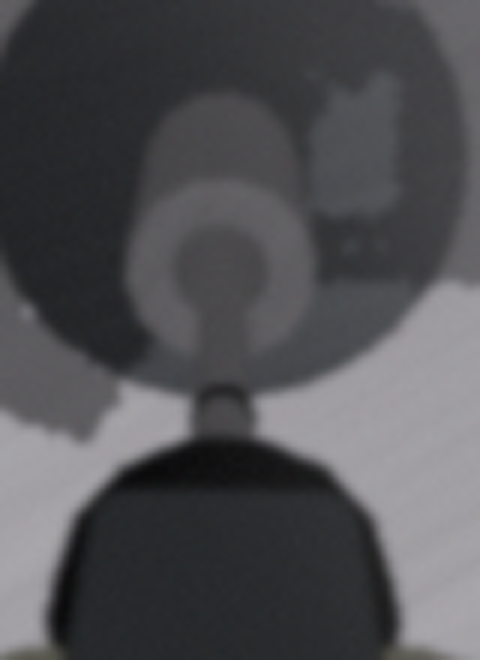

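View pics/s4c.png

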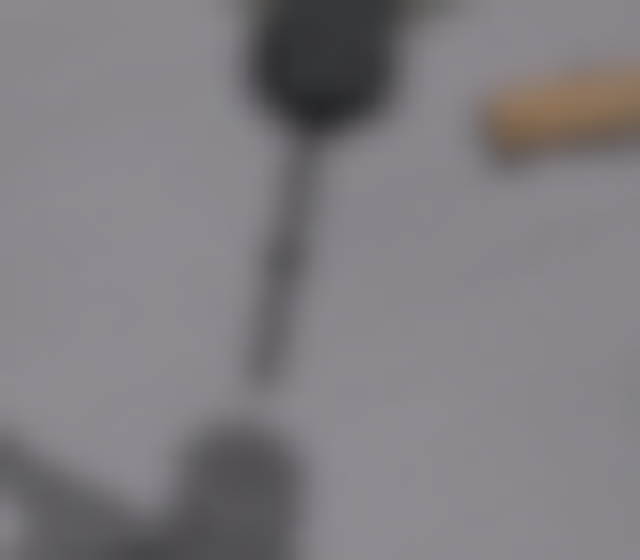

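>>> servo_tool --pt "1 -2 0 0 0 0 1" --pt "2 -3.8 0 0 0 0 1" --pt "2.3 -4.3 0 0 0 0 1" --pt "2.3 -4.3 0 0 0 0 1" --pt "2.3 -4.3 0 0 0 0 1" --pt "2.2 -4.3 0 0 0 0 1" --pt "1.6 -3 0 0 0 0 1" --pt "0.9 -1.8 0 0 0 0 1"

```text
time_s: 6.72
position: [676.0, -22.6, 290.2]
tool_rot: [-0.678, 0.678, -0.201, 0.2]
wrist_force: [-0.8, 0.5, -1.5]
opening: 0.278
```

>>> servo_tool --pt "0 0 0 0 0 0 1" --pt "0 0 0 0 0 0 1" --pt "0 0 0 0 0 0 1" --pt "0 0 0 0 0 0 1"

```text
time_s: 7.22
position: [675.4, -20.4, 290.9]
tool_rot: [0.678, -0.678, 0.2, -0.2]
wrist_force: [0.5, -0.2, -2.1]
opening: 0.277
```

```bash
python3 - <<'E'
from h import *
w=Cam("wrist");cv2.imwrite("pics/w5.png",w.img);s=state();print(s["time_s"],s["position"],s["opening"],s["joint_vel"].round(3))
q=Cam("scene");cv2.imwrite("pics/s5.png",q.img)
E
```

```text
7.275 [675.471736   -20.59815004 290.82134568] 0.27922982859302914 [-0.004  0.003 -0.001  0.001 -0.    -0.001]
```

View pics/w5.png

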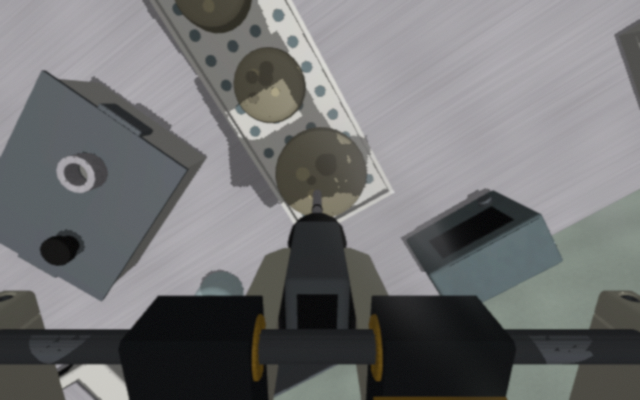

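The wrist view shows the large cheese at about (321,170), with the stem's tip against it at about (317,195). I crop both.

```bash
python3 - <<'E'
from h import *
w=Cam("wrist");crop(w.img,265,120,375,230,6,"w5c.png")
q=Cam("scene");crop(q.img,280,170,400,260,6,"s5c.png")
p=state()["position"];print(p,w.proj(p+[0,0,-141]),w.proj([p[0],p[1],48]),q.proj(p+[0,0,-141]))
E
```

```text
[675.55089762 -20.99221521 290.69835045] [315.18491711 193.47121211] [315.43799936 172.24600739] [324.35571425 209.91172141]
```

View pics/w5c.png

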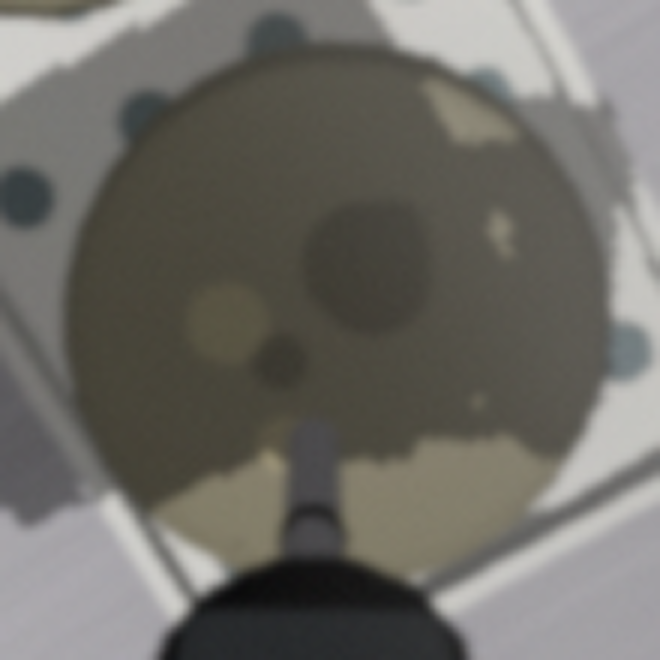

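View pics/s5c.png

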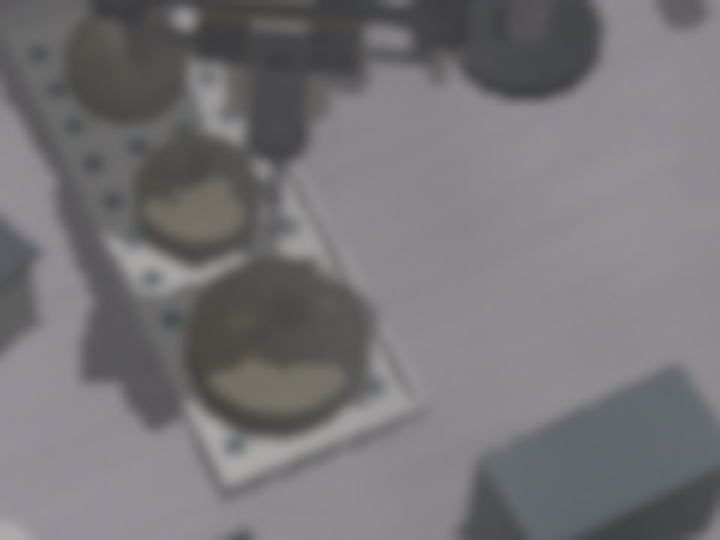

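```bash
python3 - <<'E'
from h import *
np.set_printoptions(precision=1,suppress=True)
w=Cam("wrist");f=lambda p:(265+(p[0]+.5)/6-.5,120+(p[1]+.5)/6-.5)
p=state()["position"]
pts=np.array([w.at(f(a),48)[:2] for a in [(68,310),(608,310),(338,45),(120,160),(555,160),(150,505)]])
A=np.c_[2*pts,np.ones(len(pts))];x=np.linalg.lstsq(A,(pts**2).sum(1),rcond=None)[0];print("cheese",x[:2],"r",np.sqrt(x[2]+x[0]**2+x[1]**2))
tip=w.at(f((316,447)),149.5);print("tip",tip,"tcp",p)
print("port ~",w.at((76,174.5),115))
E
```

```text
cheese [680.6 -16.5] r 55.61273286837053
tip [677.2 -20.  149.5] tcp [675.5 -21.1 290.7]
port ~ [ 531.7 -223.5  115. ]
```

>>> servo_tool --pt "0.3 0.3 -1 0 0 0 1" --pt "0 0 -1.5 0 0 0 1" --pt "0 0 -1.5 0 0 0 1" --pt "0 0 -1.2 0 0 0 1" --pt "0 0 -0.8 0 0 0 1" --pt "0 0 0 0 0 0 1" --pt "0 0 0 0 0 0 1"

```text
time_s: 8.35
position: [678.8, -18.2, 231.2]
tool_rot: [0.678, -0.678, 0.2, -0.201]
wrist_force: [-0.4, -0.2, -2.2]
opening: 0.278
```

```bash
python3 - <<'E'
from h import *
w=Cam("wrist");crop(w.img,265,100,375,230,5,"w6c.png")
q=Cam("scene");crop(q.img,290,180,370,250,9,"s6c.png")
p=state()["position"];print(state()["time_s"],p,w.proj(p+[0,0,-141]),w.proj([680.6,-16.5,48]),q.proj(p+[0,0,-141]),q.proj([680.6,-16.5,48]))
E
```

```text
8.45 [678.82824246 -18.21284031 231.24322531] [315.33555216 193.18022208] [317.67372346 183.47310244] [325.11271993 218.57182888] [325.49113282 224.29546268]
```

View pics/w6c.png

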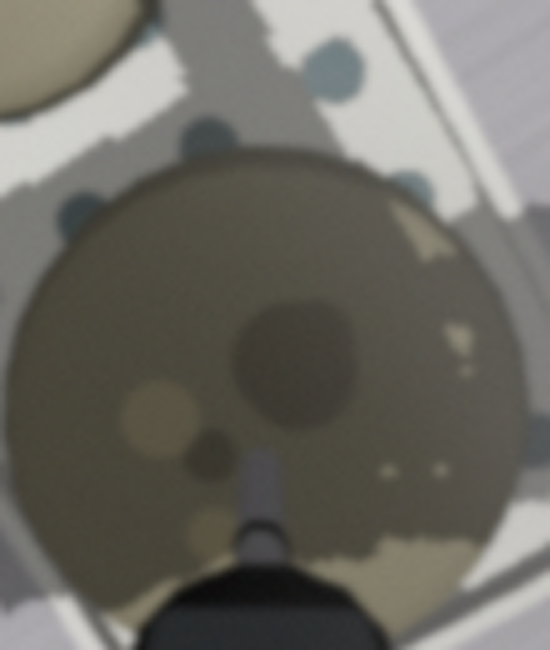

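View pics/s6c.png

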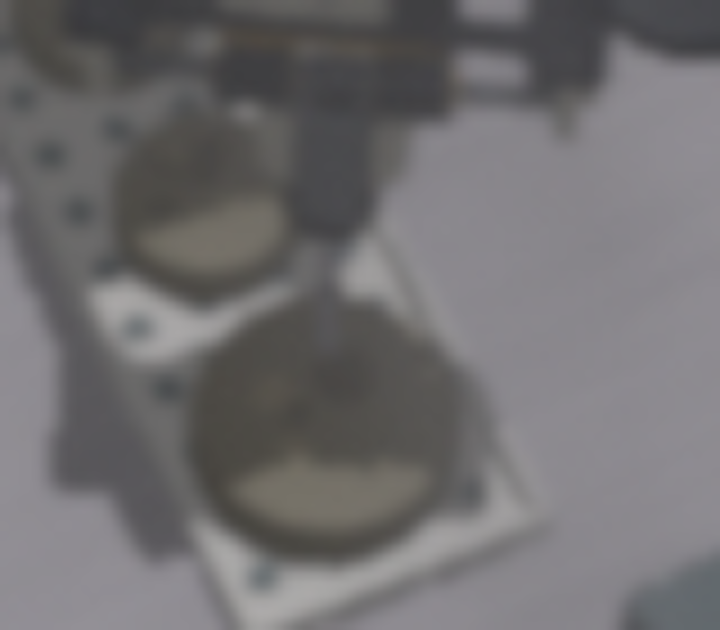

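The probe is about 42 mm above the rind and nearly centred. I go 12 mm lower with a small centring shift, then hold.

>>> servo_tool --pt "0.2 0.1 -0.4 0 0 0 1" --pt "0 0 -0.4 0 0 0 1" --pt "0 0 -0.4 0 0 0 1" --pt "0 0 0 0 0 0 1" --pt "0 0 0 0 0 0 1" --pt "0 0 0 0 0 0 1" --pt "0 0 0 0 0 0 1" --pt "0 0 0 0 0 0 1"

```text
time_s: 9.45
position: [680.6, -17.2, 218.7]
tool_rot: [0.678, -0.678, 0.2, -0.2]
wrist_force: [0.9, 0.3, -3.0]
opening: 0.281
```

>>> servo_tool --pt "0 0 0 0 0 0 1" --pt "0 0 0 0 0 0 1" --pt "0 0 0 0 0 0 1" --pt "0 0 0 0 0 0 1" --pt "0 0 0 0 0 0 1" --pt "0 0 0 0 0 0 1" --pt "0 0 0 0 0 0 1"

```text
time_s: 10.32
position: [680.6, -17.2, 218.6]
tool_rot: [-0.678, 0.678, -0.2, 0.2]
wrist_force: [-0.2, 0.1, -2.1]
opening: 0.281
```

```bash
python3 - <<'E'
from h import *
np.set_printoptions(precision=1,suppress=True)
w=Cam("wrist");crop(w.img,265,100,375,230,5,"w7c.png")
q=Cam("scene");crop(q.img,290,180,370,250,9,"s7c.png")
s=state();p=s["position"];print(s["time_s"],p,s["joint_vel"].round(3),q.proj(p+[0,0,-141]),np.degrees(np.arccos(-rot(s["tool_rot"])[2,1])))
f=lambda p:(265+(p[0]+.5)/5-.5,100+(p[1]+.5)/5-.5)
m=w.img.astype(int);print(w.proj([680.6,-16.5,48]),w.proj(p+[0,0,-141]))
E
```

```text
10.425 [680.6 -17.2 218.6] [ 0. -0. -0.  0.  0. -0.] [325.5 220.5] 0.0014393266486830505
[316.1 185.6] [315.4 193.3]
```

View pics/w7c.png

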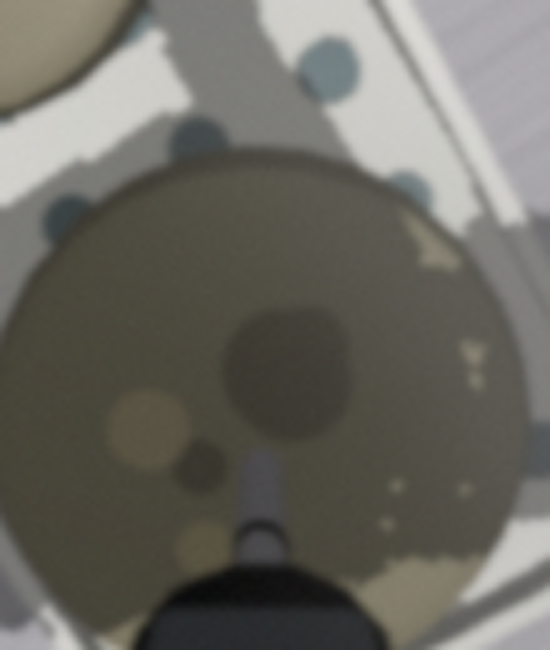

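View pics/s7c.png

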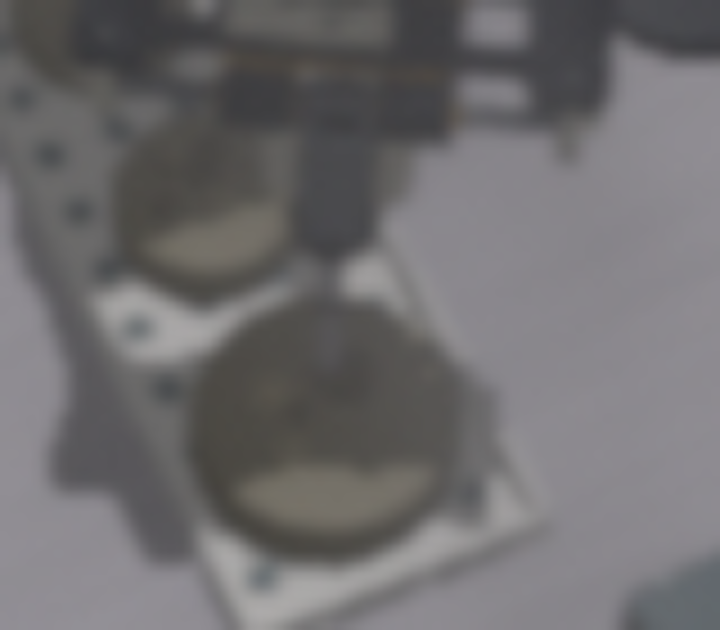

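The hold of over a second is complete: the tip was about 30 mm above the rind and within about 4 mm of the middle. Next I rise and travel to above the port.

>>> servo_tool --pt "0 0 1.5 0 0 0 1" --pt "0 0 3 0 0 0 1" --pt "0 0 3 0 0 0 1" --pt "-0.5 -0.7 2 0 0 0 1" --pt "-1.8 -2.5 0.5 0 0 0 1" --pt "-2.8 -3.8 0 0 0 0 1" --pt "-2.8 -4 0 0 0 0 1" --pt "-2.8 -4 0 0 0 0 1"

```text
time_s: 11.42
position: [572.1, -168.6, 319.1]
tool_rot: [-0.678, 0.678, -0.2, 0.2]
wrist_force: [-0.4, 0.6, -2.0]
opening: 0.275
```

>>> servo_tool --pt "-2.2 -3 0 0 0 0 1" --pt "-1.4 -1.9 0 0 0 0 1" --pt "-0.6 -0.7 0 0 0 0 1" --pt "0 0 0 0 0 0 1" --pt "0 0 0 0 0 0 1" --pt "0 0 0 0 0 0 1" --pt "0 0 0 0 0 0 1"

```text
time_s: 12.3
position: [531.8, -222.8, 318.5]
tool_rot: [0.678, -0.678, 0.2, -0.2]
wrist_force: [0.7, 0.5, -1.2]
opening: 0.278
```

```bash
python3 - <<'E'
from h import *
np.set_printoptions(precision=1,suppress=True)
w=Cam("wrist");cv2.imwrite("pics/w8.png",w.img);crop(w.img,265,120,375,230,6,"w8c.png")
q=Cam("scene");crop(q.img,200,140,310,250,6,"s8c.png")
s=state();p=s["position"];print(s["time_s"],p,s["joint_vel"].round(3),q.proj(p+[0,0,-141]),w.proj(p+[0,0,-141]),w.proj([p[0],p[1],115]),q.proj([531.7,-223.5,115]),s["qpos"].round(2))
E
```

```text
12.4 [ 531.7 -223.   318.6] [-0. -0.  0. -0. -0. -0.] [255.4 196.6] [315.2 193.4] [315.4 179. ] [257.4 205.8] [-0.5  0.3  1.4 -0.   1.4 -1.5]
```

View pics/w8c.png

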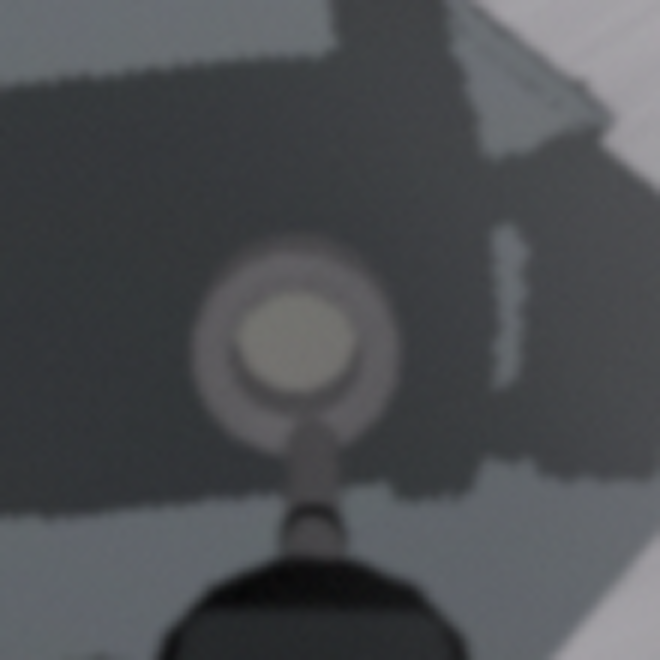

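View pics/s8c.png

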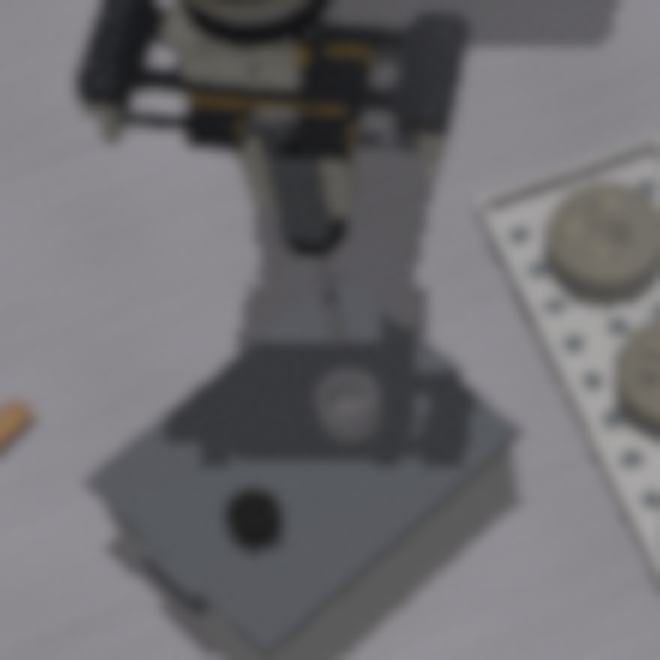

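```bash
python3 - <<'E'
from h import *
np.set_printoptions(precision=1,suppress=True)
w=Cam("wrist");q=Cam("scene")
p=state()["position"]
f=lambda a:(265+(a[0]+.5)/6-.5,120+(a[1]+.5)/6-.5)
port=w.at(f((297,352)),115);tip=w.at(f((314,441)),p[2]-141);print("port",port,"tip",tip,"diff",(port-tip)[:2],"tcp",p)
print("pred ring/tip/collar px crop",[((w.proj(p+[0,0,h])-[265,120])*6) for h in(-91,-141,-31)])
g=lambda a:(200+(a[0]+.5)/6-.5,140+(a[1]+.5)/6-.5)
print("scene port",q.at(g((349,402)),115)); print("tip scene by ray at z",q.at(g((338,338)),p[2]-141)," tri tip",tri([(w,f((314,441))),(q,g((338,336)))]))
print("tri port",tri([(w,f((297,352))),(q,g((349,402)))]))
crop(w.img,285,180,345,230,12,"w8d.png")
E
```

```text
port [ 530.1 -223.9  115. ] tip [ 532.3 -221.6  177.6] diff [-2.2 -2.3] tcp [ 531.6 -223.1  318.6]
pred ring/tip/collar px crop [array([300.4, 536.1]), array([301.6, 440.1]), array([298.5, 708.5])]
scene port [ 535.2 -223.6  115. ]
tip scene by ray at z [ 529.7 -220.3  177.6]  tri tip (array([ 531.3, -220.7,  182.2]), [np.float64(0.2924258887966058), np.float64(0.29242588879658155)])
tri port (array([ 531.4, -223.7,  109.3]), [np.float64(0.8968957357449749), np.float64(0.8968957357450185)])
```

View pics/w8d.png

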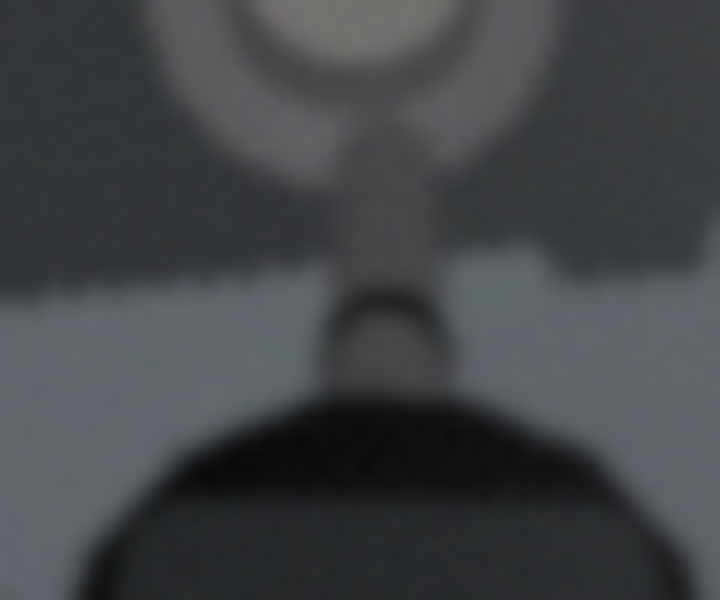

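Ring and tip line up with a vertical stem, and the bore lies about (-2,-2) mm from the tip. I correct for that and go down until the tip is about 9 mm above the mouth, then measure again.

>>> servo_tool --pt "-0.2 -0.2 -0.8 0 0 0 1" --pt "0 0 -1.4 0 0 0 1" --pt "0 0 -1.6 0 0 0 1" --pt "0 0 -1 0 0 0 1" --pt "0 0 -0.6 0 0 0 1" --pt "0 0 0 0 0 0 1" --pt "0 0 0 0 0 0 1" --pt "0 0 0 0 0 0 1"

```text
time_s: 13.5
position: [529.8, -225.2, 265.1]
tool_rot: [-0.678, 0.678, -0.2, 0.2]
wrist_force: [-0.7, -0.1, -2.8]
opening: 0.275
```

```bash
python3 - <<'E'
from h import *
np.set_printoptions(precision=1,suppress=True)
w=Cam("wrist");crop(w.img,280,150,360,225,9,"w9c.png")
q=Cam("scene");crop(q.img,230,180,290,230,12,"s9c.png")
s=state();p=s["position"];print(s["time_s"],p,q.proj(p+[0,0,-141]),(w.proj(p+[0,0,-141])-[280,150])*9)
E
```

```text
13.6 [ 529.7 -225.2  264.9] [256.5 204.3] [318.3 387.8]
```

View pics/w9c.png

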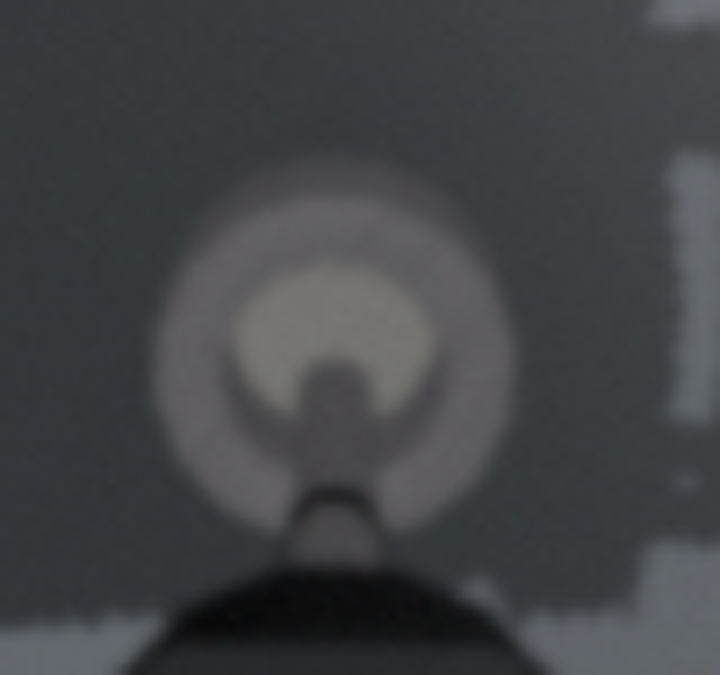

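View pics/s9c.png

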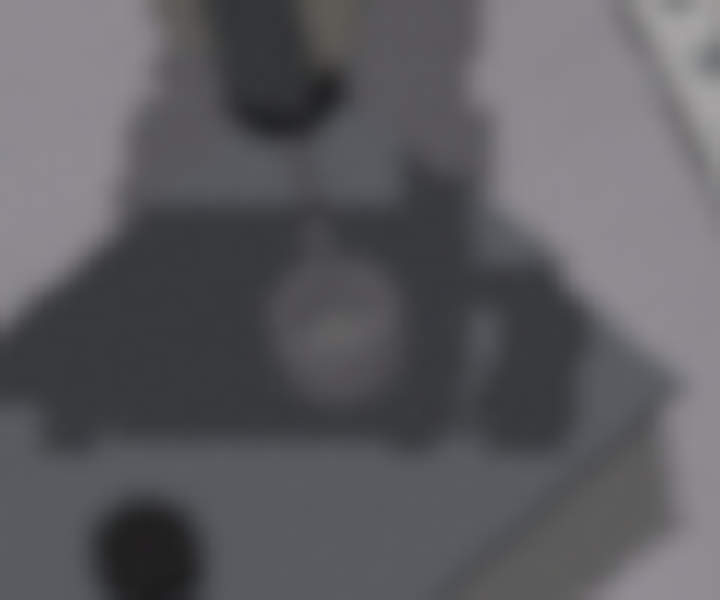

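```bash
python3 - <<'E'
from h import *
np.set_printoptions(precision=1,suppress=True)
w=Cam("wrist");p=state()["position"]
f=lambda a:(280+(a[0]+.5)/9-.5,150+(a[1]+.5)/9-.5)
# outer-rim edge points by radial gradient
g=cv2.GaussianBlur(cv2.cvtColor(w.img,cv2.COLOR_BGR2GRAY),(0,0),0.8).astype(np.float32)
c=np.array(f((334.5,370)));pts=[]
for a in np.radians(np.r_[-20:200:8]):   # image y down: lower half + sides
    if 60<np.degrees(a)<120: continue
    r=np.arange(14,26,.25);u=c[0]+r*np.cos(a);v=c[1]+r*np.sin(a)
    pr=cv2.remap(g,u.astype(np.float32)[None],v.astype(np.float32)[None],cv2.INTER_LINEAR)[0]
    k=np.argmin(np.gradient(pr));pts.append(w.at((u[k],v[k]),115)[:2])
for a in np.radians(np.r_[200:340:8]):  # top rim vs wall is fainter
    r=np.arange(14,22,.25);u=c[0]+r*np.cos(a);v=c[1]+r*np.sin(a)
    pr=cv2.remap(g,u.astype(np.float32)[None],v.astype(np.float32)[None],cv2.INTER_LINEAR)[0]
    k=np.argmin(np.gradient(pr));pts.append(w.at((u[k],v[k]),115)[:2])
pts=np.array(pts)
def fit(pts):
    A=np.c_[2*pts,np.ones(len(pts))];x=np.linalg.lstsq(A,(pts**2).sum(1),rcond=None)[0];return x[:2],np.sqrt(x[2]+x[:2]@x[:2])
C,r=fit(pts);d=np.hypot(*(pts-C).T);print("port",C,"r",r,np.sort(d-r)[[0,1,-2,-1]])
ok=abs(d-np.median(d))<1.2;print(ok.sum(),len(ok),fit(pts[ok]))
for y in(392,396,400): print("tip",w.at(f((334.5,y)),p[2]-141))
print("by hand port",w.at(f((334.5,370)),115),w.at(f((334.5,374)),115),p)
E
```

```text
port [ 530.5 -224.3] r 19.37925139107027 [-0.8 -0.6  0.5  0.7]
39 39 (array([ 530.5, -224.3]), np.float64(19.37925139107027))
tip [ 530.3 -224.1  123.8]
tip [ 530.6 -224.3  123.8]
tip [ 531.  -224.6  123.8]
by hand port [ 530.2 -224.   115. ] [ 530.6 -224.3  115. ] [ 529.7 -225.2  264.8]
```

The tip is centred on the bore: fitted port (530.5,-224.3), r 19.4 against 20 known, and tip (530.6,-224.3). I lower slowly.

>>> servo_tool --pt "0 0 -0.5 0 0 0 1" --pt "0 0 -0.8 0 0 0 1" --pt "0 0 -0.8 0 0 0 1" --pt "0 0 -0.8 0 0 0 1" --pt "0 0 -0.8 0 0 0 1" --pt "0 0 -0.8 0 0 0 1" --pt "0 0 -0.6 0 0 0 1" --pt "0 0 -0.4 0 0 0 1"

```text
time_s: 14.65
position: [529.6, -225.2, 209.3]
tool_rot: [-0.678, 0.678, -0.2, 0.2]
wrist_force: [-0.0, -0.6, -1.6]
opening: 0.278
```

>>> servo_tool --pt "0 0 -0.4 0 0 0 1" --pt "0 0 0 0 0 0 1" --pt "0 0 0 0 0 0 1" --pt "0 0 0 0 0 0 1"

```text
time_s: 15.15
position: [529.7, -225.2, 205.8]
tool_rot: [-0.678, 0.678, -0.2, 0.2]
wrist_force: [-0.3, -0.3, -1.7]
opening: 0.278
```

```bash
python3 - <<'E'
from h import *
np.set_printoptions(precision=1,suppress=True)
w=Cam("wrist");crop(w.img,280,160,360,235,9,"w10c.png")
q=Cam("scene");crop(q.img,230,180,290,230,12,"s10c.png")
s=state();p=s["position"];print(s["time_s"],p,s["wrist_force"],q.proj(p+[0,0,-91]),(w.proj(p+[0,0,-91])-[280,160])*9,(w.proj([530.5,-224.3,115])-[280,160])*9)
E
```

```text
15.25 [ 529.7 -225.2  205.8] [-0.2  0.4 -1.5] [256.8 205.6] [317.5 443.3] [330.9 446.5]
```

View pics/w10c.png

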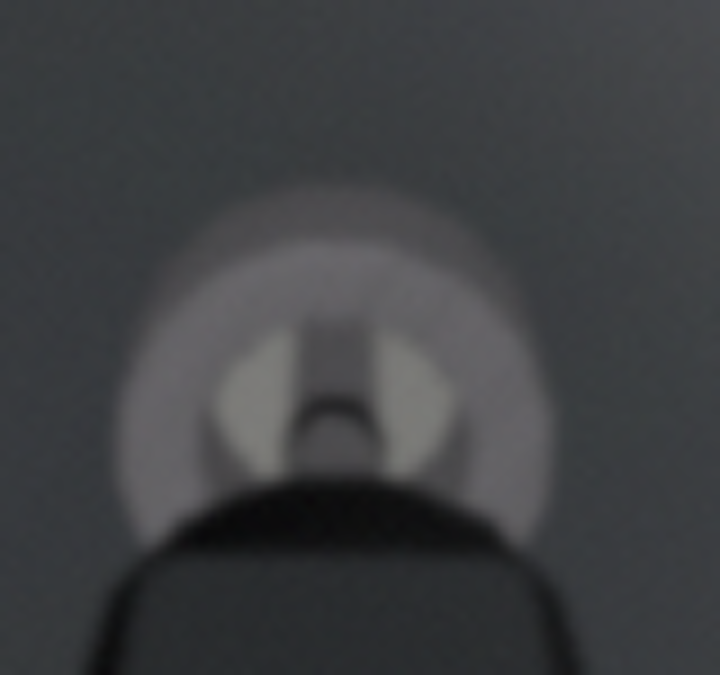

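View pics/s10c.png

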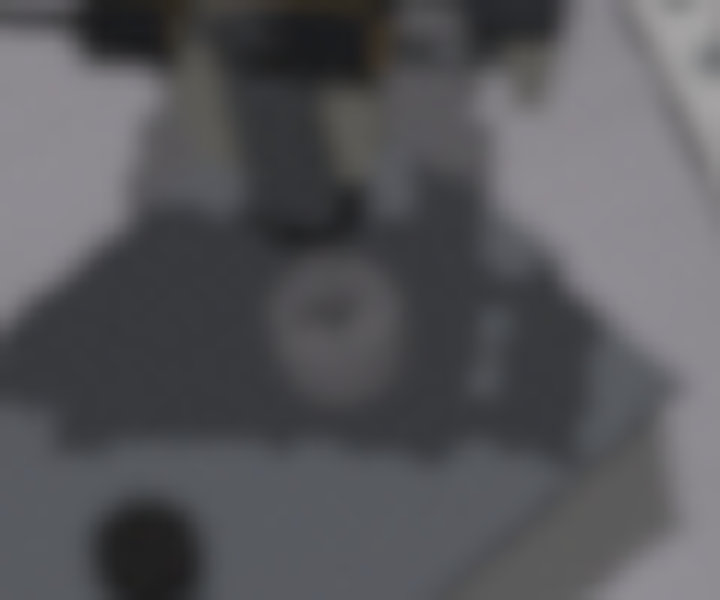

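The ring sits in the mouth, at about (335,455) in the crop against a mouth centre at about (335,455). A last numeric check of centring and the other objects before handing in.

```bash
python3 - <<'E'
from h import *
np.set_printoptions(precision=2,suppress=True)
w=Cam("wrist");p=state()["position"]
g=cv2.GaussianBlur(cv2.cvtColor(w.img,cv2.COLOR_BGR2GRAY),(0,0),0.8).astype(np.float32)
c=np.array([280+335/9,160+455/9]);pts=[]
for a in np.radians(np.r_[180:361:6]):
    r=np.arange(20,28 if abs(np.degrees(a)-270)>60 else 26,.25);u=c[0]+r*np.cos(a);v=c[1]+r*np.sin(a)
    pr=cv2.remap(g,u.astype(np.float32)[None],v.astype(np.float32)[None],cv2.INTER_LINEAR)[0]
    k=np.argmin(np.gradient(pr));pts.append(w.at((u[k],v[k]),115)[:2])
pts=np.array(pts)
def fit(pts):
    A=np.c_[2*pts,np.ones(len(pts))];x=np.linalg.lstsq(A,(pts**2).sum(1),rcond=None)[0];return x[:2],np.sqrt(x[2]+x[:2]@x[:2])
print("mouth",fit(pts))
f=lambda a:(280+(a[0]+.5)/9-.5,160+(a[1]+.5)/9-.5)
edge=w.at(f((335,411)),115);print("ring far edge",edge, "ring centre",edge[:2]+4*rot(state()["tool_rot"])[:2,0])
t=Cam("top");cv2.imwrite("pics/t10.png",t.img);o=cv2.imread("pics/top0.png")
cv2.imwrite("pics/diff.png",cv2.absdiff(t.img,o)*3)
s=state();print(s["time_s"],p,s["opening"],s["joint_vel"].round(4))
E
```

```text
mouth (array([ 530.55, -224.45]), np.float64(19.360574575465026))
ring far edge [ 527.39 -222.24  115.  ] ring centre [ 530.75 -224.41]
15.35 [ 529.61 -225.2   205.73] 0.2776372791489809 [-0. -0. -0. -0. -0.  0.]
```

View pics/t10.png

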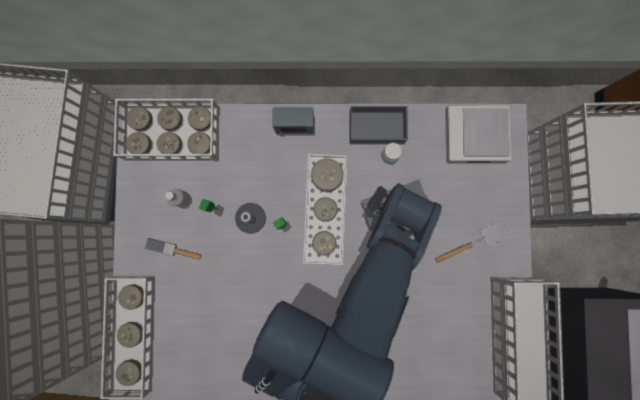

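The ring centre is (530.8,-224.4) against a mouth at (530.6,-224.5). The top view shows everything else in place, with the cheeses at (327,175), (325,209) and (324,243), so I hand in.

```bash
python3 -c "
from cell import *
print(sign_off())"
```

```text
the job is handed in; nothing more can be done
None
```

The job is handed in at about 15.4 s, with the probe held still in the sleeve; `sign_off()` gave no verdict.

**What I did:**
- I took the grey and black probe out of its stand, not the two green look-alikes.
- I held it still for over a second, about 30 mm above the largest cheese. The tip was within about 4 mm of its middle.
- I then lowered the stem through the sleeve until the ring was level with the mouth.

**Last checks:**

| Check | Result |
|---|---|
| Ring centre against mouth centre | (530.8, -224.4) and (530.6, -224.5) mm, a gap of about 0.2 mm |
| Ring height against mouth | within about 1 mm, worked out from the tool height; the scene view agrees to about 3 mm |
| Stem | upright, judged from ring and tip lining up in the wrist view |
| Arm | joint speeds zero |
| Grip | opening 26 mm, as the grip is wide |
| Other objects | cheeses and the other loose things unmoved in the top view; the arm hides most of the box there, but the stopper was still in place in the scene view |

**Disagreements:** the top and scene cameras differed from the wrist camera by about 5 mm in absolute position. I relied on comparing the probe and each target within the wrist view. That view gave the sleeve's radius as 19.4 mm instead of 20 mm, and the cheese's as 55.6 mm instead of 58 mm.

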